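# Slide the pantry bin home against the hidden stop

### The arm

A 7-joint arm with a two-finger parallel gripper is mounted at the origin on the work surface. World frame = base frame: x ahead of the robot, y to its left, z up, the work surface at z = 0. Lengths are in m, angles in rad, forces in N, time in s.
With the tool pointing down it reaches from about 0.4 to 0.85 m from the base axis. Payload 10.4 kg.
Tool frame: the origin (TCP) lies between the finger pads, 19 mm behind the fingertips; this is the grasp point; z points along the fingers, x is the direction in which the jaws open and shut, and the axes are right-handed (so a half turn about z gives the same grasp; the last joint's range is limited). The gripper opens to 85 mm and grips with 20 to 120 N. Pads are 22 mm wide; open, the fingers measure 114 mm over their backs; the gripper's body (76 mm by 85 mm) begins 54 mm behind the grasp point. The pads swing forward as they close: fully open they stand 13 mm farther back than shut.
Start: joints at [1.105, 0.332, -0.065, 1.46, 0.022, 1.35, -0.088], TCP at [0.268, -0.565, 0.25] pointing down, gripper open.
Joint ranges: [-2.6, 2.6], [-0.5, 2.12], [-1.47, 1.34], [0.16, 2.42], [-1.27, 4.41], [0.06, 2.06], [-2.6, 2.6]. Speed limits (rad/s): [2.22, 2.22, 2.79, 2.79, 3.14, 3.14, 3.14].

### API

Orientations are given as a unit quaternion [x, y, z, w].
In Python, from workcell import monitor, eyes, ticket, models gives the robot as it stands.
- The arm moves only by the tool servo_tool, never from a script. Its argument "motion" is a list of rows, each a list of 7 numbers: the opening, from 0 (shut) to 1 (fully open), then the shift along the tool's x, y, z in m, then the turn, a rotation vector about the tool's x, y, z in degrees. In form: [[fingers, tx, ty, tz, rx, ry, rz], ...]. A call has 1 to 20 rows; each row is the pose to reach, as a shift and turn from the pose commanded when the call began, along the tool's axes at that moment; what a row does not reach only later rows make up. A row lasts 1/8 s, in which the tool goes at most 62.5 mm and 10.7 degrees, less where a joint would pass 70% of its speed; a pose out of reach is approached as far as the arm can. A call with a gripper value outside its range is refused whole. The fingers move at their own pace and stop on an object; "grip_force" is the grip in N (left out, the last holds). Time passes only in rows, so rows that repeat a pose let the fingers close. It gives the time, the measured TCP pose, the force and the opening at its end, in the units of the state.
- monitor.get_obs(): the state, without advancing time (a new reading comes with each control period).
- eyes.camera(name): name is "side" or "top"; returns (picture, depth): 400x640x3 uint8, blue, green, red; 400x640 float32, m along the optical axis (not along the pixel's ray), 0 where there is no reading.
- eyes.camera_info(name): a dict with "intrinsics" (3x3 intrinsics, pixels), "extrinsics" (4x4, takes a point from world to camera coordinates). Camera axes: x right, y down, z forward; pixel columns grow to the right and rows downward; lengths in m; the calibration is good to about 2 mm. A picture is of the moment at which its call begins. camera_info takes no time and is no camera call.
- ticket.hand_in(): hands the job in, once; it reports no verdict.
Trained networks look in the newest picture that a camera, given by its name, has taken for a name from the list of things; names that differ only in an ending like _2 or _b are one class to them, and where a whole thing is asked for, a point or a joint stands for the part that bears it (a point fixed in the world has none). Each returns a list of dicts, best first, with "confidence" (0 to 1); they miss things now and then, are a little off and sometimes report something else, mostly with a low value. They report only what shows in the picture. A call takes as long as a camera call. They do not tell look-alikes from the thing itself.
- models.boxes_of(camera, thing): "point" ([x, y, z] in m, in the coordinates of the camera as it stood for that picture, good to about 4 mm: the middle of the surface that is visible of it).
The state is a dict: "clock": time; "joint_pos": joint angles; "joint_velocities": joint speeds; "tau": joint torques, N m; "position": TCP position; "ee_rot": TCP orientation; "ft_force": force on the tool from outside, world axes, zero at the start; "torque": the same for the moment, N m; "grip_width": opening from 0.0 (shut) to 1.0 (fully open).
Only numpy, scipy, OpenCV 4.12 (cv2) and the standard library are available. Lean on these libraries where they do the work, as an engineer would, in place of code of your own. Each camera call takes 0.05 s, during which the arm holds its last target. There are 200 camera calls.

### The job

Lift the white pantry bin with the orange lid off the chopping board, put it down on the counter with its nose just inside the open bay of the wooden rack (black tab outwards) and let go of it there. Then take it by its black tab and slide it gently in until the sprung pad hidden in the bay is pressed all the way and you feel it come up solid (how deep that is differs each time), without ramming it, and leave it there. Keep the bin level throughout and do not shove or topple the other things.

Things in the scene. Friction and masses are not known exactly. Their poses are not given: they have to be found in the camera images.
- bin: Closed pantry bin: white plastic box with orange lid, body 150 long (x) x 60 wide (y) x 60 mm high, about 0.35 to 0.6 kg; a black tab stands out of the middle of its rear end (-x). Origin: centre of the body's underside. x points from the tab end to the nose, z up. It starts level on the chopping board
- bin_nose (a point): Middle of the bin's nose (its +x end face), 75 mm ahead of the bin's origin, 30 mm above its underside
- bin_tab (a point): Grip point in the bin's black tab, 100 mm behind the bin's origin and 36 mm above its underside. The tab is an upright plate 12 mm thick (y), reaching 45 mm out of the end face (from 75 to 120 mm behind the origin), from 12 to 56 mm above the underside; pinch it from above across its thickness
- rack: Fixed wooden rack. Origin: middle of the lower edge of its open bay's mouth, at counter level; x into the bay, y to the left. Bay 70 wide, 68 mm high, floored by the counter; roof top at 80 mm, an orange stripe 30 mm wide on it runs along the middle of the bay. Two closed drawers to its left. The rack spans y -45 to +245, x 0 to 240 mm; mill and jar stand at the back of the roof
- pad (a joint): Travel of the sprung rubber pad hidden in the bay, m: 0 untouched, 0.012 pressed all the way, where it is solid. It gives with about 1 N. At that point the bin's nose is 100 to 145 mm inside the mouth, unknown beforehand, so 5 to 50 mm of the bin's body still stands out of the bay, plus the tab
- board: Fixed wooden chopping board 240 (x) x 160 (y) x 18 mm thick; origin: centre of its underside
- flask: Loose dark steel flask, 72 mm diameter, 250 mm tall; origin: centre of its underside
- mug: Loose blue mug, 80 mm diameter, 95 mm tall; origin: centre of its underside
- jar: Loose glass jar, 90 mm diameter, 130 mm tall; origin: centre of its underside
- tall_carton: Loose orange carton, 75 (x) x 105 (y) x 200 mm high; origin: centre of its underside
- spoon: Loose spoon with wooden handle and metal bowl, 200 mm long along its x, lying flat on the counter in front of the robot; origin: middle of its underside
Things that resemble listed ones, but are neither listed nor needed, are in the scene too. Of the things that look like the bin, the larger one is meant.

How it is judged:
On the way, in this order (a step that is already met when the one before it is completed fails the run):
1. the bin stands level on the counter, its nose 10 to 85 mm inside the bay, tab outwards, let go (y of bin_nose in the frame of rack between -0.015 and 0.015 m and angle between the x axis of bin and the x axis of rack, either way round below 0.15 rad and x of bin_tab in the frame of rack below 0 m and angle between bin's own z axis and vertical below 0.1 rad and x of bin_nose in the frame of rack between 0.01 and 0.085 m and height (world z) of bin below 0.006 m and contact force between the fingers and bin below 0.3 N), for 0.2 s.
2. the bin is gripped by its tab (TCP within 40 mm of the tab's grip point, squeezed with over 5 N) (distance between the grasp point and bin_tab below 0.04 m and contact force between the fingers and bin above 5 N), for 0.1 s.
At the end, for the whole second after the job is handed in: The bin stands level (within 0.1 rad) and at rest on the counter in the bay, tab outwards, in line with it (within 0.15 rad, 15 mm), its nose pressing the hidden pad at least 9 mm of its 12 mm; released (y of bin_nose in the frame of rack between -0.015 and 0.015 m and angle between the x axis of bin and the x axis of rack, either way round below 0.15 rad and x of bin_tab in the frame of rack below 0 m and angle between bin's own z axis and vertical below 0.1 rad and value of joint pad above 0.009 m and height (world z) of bin below 0.006 m and linear speed of bin below 0.01 m/s); the robot touches nothing.
It fails at once if the bin is tipped more than 0.4 rad (angle between bin's own z axis and vertical above 0.4 rad).
It fails at once if the bin is rammed against the rack or its stop (over 45 N) (contact force between bin and rack above 45 N).
It fails at once if another thing is shoved more than 40 mm or toppled (distance of any of flask, mug, jar, tall_carton, spoon from where it was at the start of the episode above 0.04 m or angle between any of flask, mug, jar, tall_carton, spoon's own z axis and vertical above 0.5 rad).
It also fails if it takes over 58 s, if anything falls off the work surface, if the arm or the gripper's body presses on something with over 40 N, if the wrist force passes 120 N, or if a joint passes its speed limit or range.

## Working session

There is one attempt and no reset: what is moved stays moved. The work goes in short steps, Python scripts to look and compute and a tool call to move; the robot and the scene stay as the last step left them, time stands still between calls to the robot, and variables do not carry over. Pictures are saved under pics/ and viewed, about 8 in all and at most 12, crops included, and the job is handed in when it is done.

Besides the shell and the picture viewer there is one more tool, called as a command line: name --pt "numbers of a row" for each row, then --argument value for the rest. servo_tool: Moves the arm, as the interface text tells. Its arguments: {"type":"object","properties":{"motion":{"type":"array"},"grip_force":{"type":"number"}},"required":["motion"]}

```bash
mkdir -p pics
cat > h.py <<'E'
import numpy as np, cv2
from scipy.spatial.transform import Rotation as R
from workcell import monitor, eyes, ticket, models
def shot(cam,name=None):
    im,d=eyes.camera(cam)
    if name: cv2.imwrite(f'pics/{name}.png',im)
    i=eyes.camera_info(cam); K=np.array(i['intrinsics']);E=np.linalg.inv(np.array(i['extrinsics']))
    v,u=np.mgrid[:400,:640]
    P=np.stack([(u-K[0,2])/K[0,0]*d,(v-K[1,2])/K[1,1]*d,d],-1)@E[:3,:3].T+E[:3,3]
    P[d==0]=np.nan
    return im,P,E
def find(cam,thing):
    E=np.linalg.inv(np.array(eyes.camera_info(cam)['extrinsics']))
    return [(round(r['confidence'],2),np.round(E[:3,:3]@np.array(r['point'])+E[:3,3],3).tolist()) for r in models.boxes_of(cam,thing)]
E
python3 - <<'E'
from h import *
o=monitor.get_obs();print({k:np.round(v,3) for k,v in o.items()})
for c in ['top','side']:
    shot(c,c+'0')
    print(c,eyes.camera_info(c)['intrinsics'])
for c in ['top','side']:
    for t in ['bin','rack','board']: print(c,t,find(c,t))
a=cv2.imread('pics/top0.png');b=cv2.imread('pics/side0.png')
E
```

```text
{'clock': np.float64(0.0), 'joint_pos': array([ 1.105,  0.333, -0.065,  1.461,  0.022,  1.35 , -0.089]), 'joint_velocities': array([-0.001,  0.001, -0.001,  0.   ,  0.001,  0.   , -0.   ]), 'tau': array([-1.0000e-03, -6.2545e+01,  4.8000e-02, -3.9162e+01,  1.6000e-02,
        1.0000e-02,  0.0000e+00]), 'position': array([ 0.268, -0.564,  0.249]), 'ee_rot': array([ 0.845, -0.535, -0.001, -0.   ]), 'ft_force': array([ 0.357, -0.012,  0.21 ]), 'torque': array([0.005, 0.031, 0.072]), 'grip_width': np.float64(0.997)}
top [[446.71575396   0.         323.56057431]
 [  0.         446.71575396 194.84674047]
 [  0.           0.           1.        ]]
side [[499.1143505    0.         324.85606061]
 [  0.         499.1143505  203.04908334]
 [  0.           0.           1.        ]]
top bin [(0.77, [0.295, -0.394, 0.044]), (0.59, [0.504, -0.218, 0.078])]
top rack [(0.78, [0.704, 0.152, 0.082])]
top board [(0.93, [0.481, -0.183, 0.021])]
side bin [(0.94, [0.493, -0.199, 0.075])]
side rack [(0.89, [0.698, 0.2, 0.081]), (0.48, [0.415, 0.381, 0.118])]
side board [(0.81, [0.443, -0.161, 0.012]), (0.23, [0.732, -0.113, 0.058])]
```

View pics/top0.png

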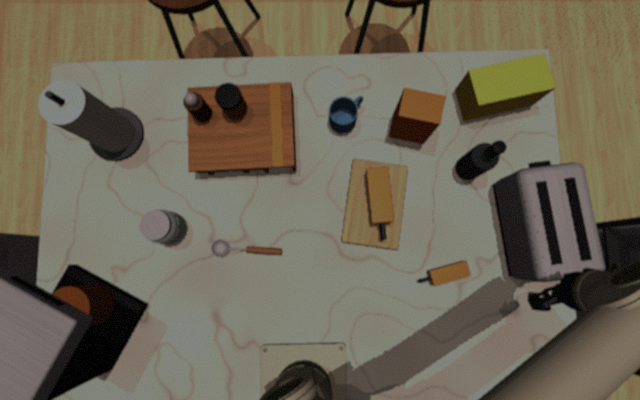

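View pics/side0.png

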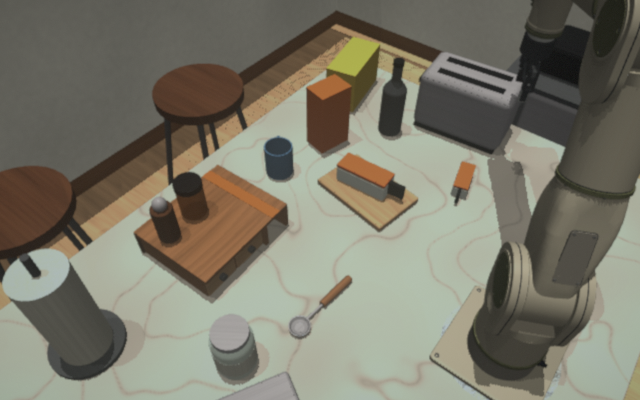

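The top view shows the bin on the board at about (380,195) with its tab at (382,233). The rack's stripe is at (282,125), with the mouth on its lower edge at row ~170. The smaller bin at (450,272) is the decoy.

```bash
cat >> h.py <<'E'
def rect(pts):
    c,(w,h),a=cv2.minAreaRect((pts[:,:2]*1000).astype(np.float32))
    if w<h: w,h,a=h,w,a+90
    return np.round(c,1),round(w,1),round(h,1),round((a+90)%180-90,2)
def orange(im,P,x0,x1,y0,y1,z0,z1):
    hsv=cv2.cvtColor(im,cv2.COLOR_BGR2HSV)
    m=(hsv[...,0]<20)&(hsv[...,1]>150)
    k=m&(P[...,0]>x0)&(P[...,0]<x1)&(P[...,1]>y0)&(P[...,1]<y1)&(P[...,2]>z0)&(P[...,2]<z1)
    k=cv2.morphologyEx(k.astype(np.uint8),cv2.MORPH_OPEN,np.ones((3,3)))>0
    return P[k],k
E
python3 - <<'E'
from h import *
for c in ['top','side']:
    im,P,E=shot(c)
    q,k=orange(im,P,.38,.62,-.29,-.12,.06,.1)
    print(c,'lid',len(q),rect(q),np.median(q[:,2]))
    r=(P[...,2]>.07)&(P[...,2]<.09)&(P[...,0]>.5)&(P[...,0]<.85)&(P[...,1]>-.05)&(P[...,1]<.4)
    r=cv2.morphologyEx(r.astype(np.uint8),cv2.MORPH_OPEN,np.ones((3,3)))>0
    print('roof',rect(P[r]),np.median(P[r][:,2]))
    hsv=cv2.cvtColor(im,cv2.COLOR_BGR2HSV)
    print('hsv lid',np.median(hsv[k],0),'roof',np.median(hsv[r],0))
    s=r&(hsv[...,2]>np.percentile(hsv[...,2][r],75))
    print('bright', rect(P[cv2.morphologyEx(s.astype(np.uint8),cv2.MORPH_OPEN,np.ones((5,5)))>0]))
    t=(P[...,2]>.03)&(P[...,2]<.085)&(P[...,0]>.34)&(P[...,0]<.46)&(P[...,1]>-.26)&(P[...,1]<-.16)&(im.max(-1)<60)
    print('tab',t.sum(),rect(P[t]) if t.sum()>3 else '',np.median(P[t],0))
E
```

```text
top lid 770 (array([ 510., -217.]), 147.4, 58.0, 3.86) 0.07735099344279683
roof (array([713., 159.]), 289.9, 243.2, -88.59) 0.07946894472342847
hsv lid [ 18. 156. 126.] roof [ 12. 157. 113.]
bright (array([716.6,  46.9]), 238.0, 53.5, 1.46)
tab 96 (array([ 424.3, -216.4]), 60.7, 26.0, 30.73) [ 0.41535246 -0.22015425  0.0709755 ]
side lid 787 (array([ 505.9, -215.3]), 145.9, 60.7, 2.66) 0.0776234097570373
roof (array([707.3, 159.9]), 294.2, 243.4, -88.28) 0.07936500768534627
hsv lid [ 13. 162. 171.] roof [ 13. 131. 145.]
bright (array([712.2,  58.3]), 239.4, 37.1, 2.34)
tab 189 (array([ 409.6, -219.8]), 43.5, 14.4, 0.43) [ 0.40910184 -0.21750326  0.05964504]
```

```bash
cat >> h.py <<'E'
def goto(xyz,yaw,o=None):
    """shift (m) + turn (deg) in tool axes to reach TCP xyz, tool down, tool y = -(cos yaw, sin yaw) i.e. jaws across a thing of heading yaw deg"""
    o=o or monitor.get_obs()
    C=R.from_quat(o['ee_rot']); y=np.radians(yaw)
    T=R.from_matrix(np.array([[np.sin(y),-np.cos(y),0],[-np.cos(y),-np.sin(y),0],[0,0,-1]]).T)
    print('pos',np.round(o['position'],4),'F',np.round(o['ft_force'],1),'grip',round(float(o['grip_width']),3),'t',o['clock'])
    print('shift',np.round(C.inv().apply(np.array(xyz)-o['position']),4),'turn',np.round((C.inv()*T).as_rotvec(degrees=True),2))
E
sed -i 's/\.T)$/)/' /dev/null
python3 - <<'E'
from h import *
y=np.radians(3.3); print(np.linalg.det(np.array([[np.sin(y),-np.cos(y),0],[-np.cos(y),-np.sin(y),0],[0,0,-1]])))
goto([.498,-.2166,.2],3.3)
for t in ['flask','mug','tall_carton']: print(t,find('top',t)[:2])
E
```

```text
1.0
pos [ 0.2678 -0.5647  0.25  ] F [1.4 0.4 0.5] grip 1.0 t 0.5
shift [-0.2159 -0.3571  0.05  ] turn [-0.   -0.   22.07]
flask [(0.66, [0.585, -0.466, 0.161])]
mug [(0.71, [0.758, -0.13, 0.044])]
tall_carton [(0.62, [0.693, -0.308, 0.199])]sed: couldn't edit /dev/null: not a regular file
```

servo_tool --pt "1 -0.02 -0.035 0.005 0 0 2" --pt "1 -0.045 -0.075 0.01 0 0 5" --pt "1 -0.072 -0.12 0.017 0 0 8" --pt "1 -0.1 -0.165 0.023 0 0 11" --pt "1 -0.13 -0.215 0.03 0 0 14" --pt "1 -0.16 -0.265 0.037 0 0 17" --pt "1 -0.185 -0.306 0.043 0 0 19.5" --pt "1 -0.203 -0.336 0.047 0 0 21" --pt "1 -0.212 -0.351 0.049 0 0 22" --pt "1 -0.216 -0.357 0.05 0 0 22" --pt "1 -0.216 -0.357 0.05 0 0 22" --pt "1 -0.216 -0.357 0.05 0 0 22"

```text
clock: 2.15
position: [0.4974, -0.2177, 0.2002]
ee_rot: [0.727, -0.686, 0.0, 0.0]
ft_force: [-0.1, -0.3, -0.7]
grip_width: 1.002
```

Run:
```python
from h import *
goto([.498,-.2166,.05],3.3)
a,P,E=shot('side'); q,k=orange(a,P,.38,.62,-.29,-.12,.06,.1);print(rect(q))
b,P,E=shot('top'); q,k=orange(b,P,.38,.62,-.29,-.12,.06,.1);print(len(q))
cv2.imwrite('pics/c1.png',np.vstack([cv2.resize(a[120:260,260:460],None,fx=2,fy=2),cv2.resize(b[110:260,300:500],None,fx=2,fy=2)]))
```

```text
pos [ 0.4974 -0.2177  0.2002] F [-0.1 -0.3 -0.7] grip 1.002 t 2.15
shift [-0.0012 -0.0007  0.1502] turn [ 0.   -0.03 -0.  ]
(array([ 508.3, -217.4]), 142.9, 61.7, 5.79)
88
```

View pics/c1.png

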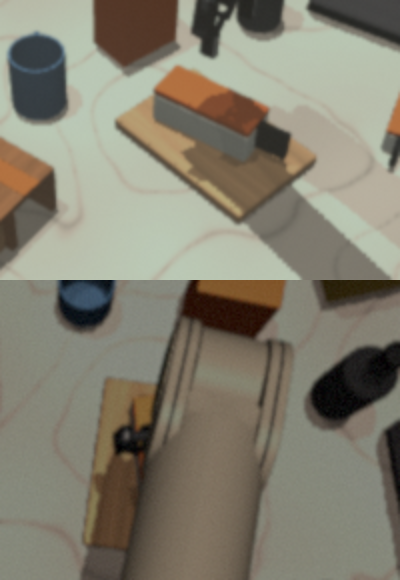

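The crop confirms that the gripper is above the bin. I'll descend and grip.

servo_tool --pt "1 -0.001 0 0.025 0 0 0" --pt "1 -0.001 0 0.06 0 0 0" --pt "1 -0.001 0 0.095 0 0 0" --pt "1 -0.001 0 0.125 0 0 0" --pt "1 -0.001 0 0.142 0 0 0" --pt "1 -0.001 0 0.15 0 0 0" --pt "1 -0.001 0 0.15 0 0 0" --pt "0 -0.001 0 0.15 0 0 0" --pt "0 -0.001 0 0.15 0 0 0" --pt "0 -0.001 0 0.15 0 0 0" --pt "0 -0.001 0 0.15 0 0 0" --pt "0 -0.001 0 0.15 0 0 0" --grip_force 60

```text
clock: 3.75
position: [0.4986, -0.2163, 0.0514]
ee_rot: [0.727, -0.686, 0.001, -0.0]
ft_force: [0.5, -2.4, 5.5]
grip_width: 0.694
```

servo_tool --pt "0 0 0 -0.005 0 0 0" --pt "0 0 0 -0.02 0 0 0" --pt "0 0 0 -0.04 0 0 0" --pt "0 0 0 -0.055 0 0 0" --pt "0 0 0 -0.06 0 0 0" --pt "0 0 0 -0.06 0 0 0" --pt "0 0 0 -0.06 0 0 0"

```text
clock: 4.62
position: [0.4974, -0.2154, 0.1093]
ee_rot: [0.728, -0.686, -0.001, 0.0]
ft_force: [-0.5, 0.8, -2.6]
grip_width: 0.696
```

Run:
```python
from h import *
a,P,E=shot('side'); q,k=orange(a,P,.38,.62,-.29,-.12,.11,.16);print(rect(q))
A=np.c_[q[:,:2],np.ones(len(q))];print('plane',np.linalg.lstsq(A,q[:,2],rcond=None)[0],np.median(q[:,2]))
cv2.imwrite('pics/c2.png',cv2.resize(a[100:260,240:460],None,fx=2.5,fy=2.5))
goto([.528,.055,.111],1.5)
```

```text
(array([ 508.2, -212.4]), 147.1, 59.2, 2.36)
plane [-0.00275143  0.01125912  0.13917972] 0.13541683219214146
pos [ 0.4974 -0.2154  0.1093] F [-0.9  0.2 -3.5] grip 0.7 t 4.675
shift [-0.2682 -0.0465 -0.0016] turn [0.06 0.03 1.87]
```

View pics/c2.png

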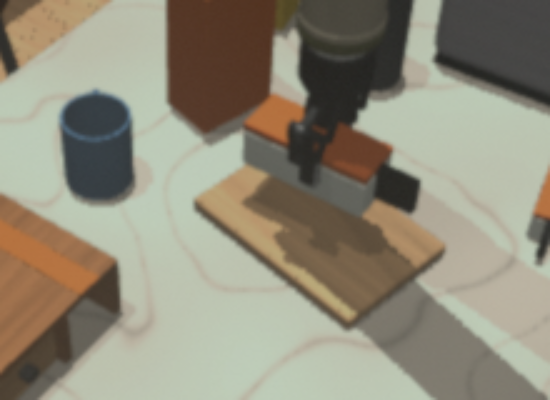

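The bin is held level. Next I'll carry it across to in front of the bay.

servo_tool --pt "0 -0.012 0 0 0 0 0" --pt "0 -0.035 -0.001 0 0 0 0.3" --pt "0 -0.07 -0.002 0 0 0 0.6" --pt "0 -0.105 -0.002 0 0 0 0.9" --pt "0 -0.14 -0.003 0 0 0 1.2" --pt "0 -0.175 -0.004 0 0 0 1.4" --pt "0 -0.21 -0.005 0 0 0 1.6" --pt "0 -0.24 -0.006 0 0 0 1.8" --pt "0 -0.26 -0.006 0 0 0 1.8" --pt "0 -0.269 -0.006 0 0 0 1.8" --pt "0 -0.269 -0.006 0 0 0 1.8" --pt "0 -0.269 -0.006 0 0 0 1.8"

```text
clock: 6.18
position: [0.488, 0.0523, 0.1099]
ee_rot: [0.716, -0.698, 0.0, 0.0]
ft_force: [-0.1, -0.7, -4.0]
grip_width: 0.696
```

```bash
cat > m.py <<'E'
from h import *
import sys
z=float(sys.argv[1])
for c in ['top','side']:
    im,P,E=shot(c,sys.argv[2]+c)
    q,k=orange(im,P,.38,.588,-.02,.13,z-.012,z+.012)
    print(c,'lid',len(q),rect(q) if len(q)>5 else '')
    # stripe: roof pixels by hue-bright, from local contrast across bay
    r=(abs(P[...,2]-.08)<.008)&(P[...,0]>.6)&(P[...,0]<.82)&(P[...,1]>.0)&(P[...,1]<.13)
    b=im[...,2].astype(float); 
    sel=P[r];v=b[r]; t,_=cv2.threshold(v.astype(np.uint8).reshape(-1,1),0,255,cv2.THRESH_OTSU)
    s=sel[v>t]; s=s[abs(s[:,1]-np.median(s[:,1]))<.03]
    print(' stripe',rect(s),len(s),'fit y at x=.59,.7',np.round(np.polyval(np.polyfit(s[:,0],s[:,1],1),[.59,.7]),4))
    w=(abs(P[...,2]-.08)<.008)&(P[...,0]>.55)&(P[...,0]<.85)&(P[...,1]>-.05)&(P[...,1]<.4)
    w=cv2.morphologyEx(w.astype(np.uint8),cv2.MORPH_OPEN,np.ones((3,3)))>0
    print(' roof',rect(P[w]))
goto([.489,.054,.04],1.5)
E
python3 m.py .136 d
```

```text
top lid 21 (array([565.8,  28.7]), 14.8, 8.0, 4.31)
 stripe (array([710.3,  60.7]), 219.2, 58.6, -0.3) 1028 fit y at x=.59,.7 [0.0523 0.0581]
 roof (array([712.9, 159.4]), 290.7, 241.8, -88.17)
side lid 458 (array([498.7,  55.4]), 148.4, 56.0, 1.36)
 stripe (array([710.6,  55.7]), 219.8, 37.1, 2.73) 693 fit y at x=.59,.7 [0.0553 0.0581]
 roof (array([708.2, 160.7]), 292.7, 244.5, -88.23)
pos [0.488  0.0524 0.11  ] F [-0.6 -0.1 -4.4] grip 0.693 t 6.275
shift [-0.0016 -0.001   0.07  ] turn [ 0.   -0.02 -0.01]
```

View pics/dside.png

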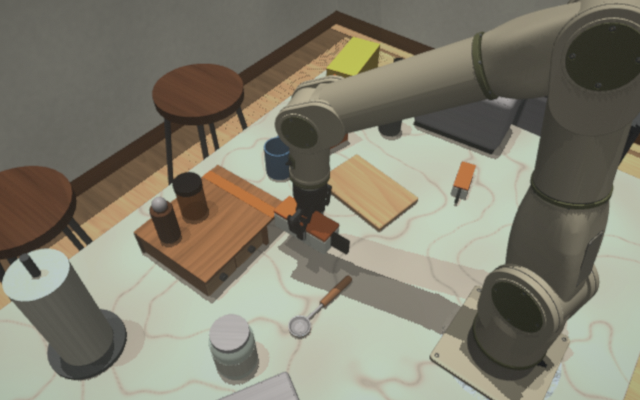

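```bash
cat > e.py <<'E'
from h import *
import sys
z=float(sys.argv[1])
def edge(q,x0,x1,f):
    xs=np.arange(x0,x1,.006);o=[]
    for x in xs:
        s=q[abs(q[:,0]-x)<.004]
        if len(s)>3:o.append((x,f(s[:,1])))
    return np.array(o)
def fit(e,at):
    p=np.polyfit(e[:,0],e[:,1],1);r=e[:,1]-np.polyval(p,e[:,0]);k=abs(r)<=np.percentile(abs(r),70);p=np.polyfit(e[k,0],e[k,1],1)
    return np.round(np.polyval(p,at),4),'deg',round(np.degrees(p[0]),2),'res',round(np.std(r[k]),4)
for c in ['side','top']:
    im,P,E=shot(c)
    r=P[(abs(P[...,2]-.08)<.006)&(P[...,0]>.6)&(P[...,0]<.82)&(P[...,1]>-.1)&(P[...,1]<.4)]
    print(c,'roof ymin',fit(edge(r,.61,.81,np.min),.59),'ymax',fit(edge(r,.61,.81,np.max),.59))
    w=P[(abs(P[...,2]-.08)<.006)&(P[...,0]>.55)&(P[...,0]<.75)&(P[...,1]>.03)&(P[...,1]<.25)][:,[1,0]]
    print(' mouth x',fit(edge(w,.09,.24,np.min),.055))
    q,k=orange(im,P,.38,.588,-.02,.13,z-.008,z+.012)
    if len(q)>100:
        e=edge(q,.43,.57,np.max);f=edge(q,.43,.57,np.min);print(' lid max',np.round(e*1000).tolist(),'\n lid min',np.round(f*1000).tolist())
        print(' ends',np.round(np.percentile(q[:,0],[.5,99.5]),4),'z',np.median(q[:,2]))
E
python3 e.py .136
```

```text
side roof ymin (np.float64(0.0132), 'deg', np.float64(1.67), 'res', np.float64(0.0145)) ymax (np.float64(0.3026), 'deg', np.float64(1.56), 'res', np.float64(0.0003))
 mouth x (np.float64(0.5885), 'deg', np.float64(-0.87), 'res', np.float64(0.0011))
 lid max [[430.0, 81.0], [436.0, 83.0], [442.0, 80.0], [448.0, 81.0], [454.0, 81.0], [460.0, 81.0], [466.0, 81.0], [472.0, 72.0], [478.0, 66.0], [484.0, 42.0], [526.0, 68.0], [532.0, 83.0], [538.0, 84.0], [544.0, 82.0], [550.0, 84.0], [556.0, 84.0], [562.0, 83.0], [568.0, 84.0]] 
 lid min [[430.0, 56.0], [436.0, 56.0], [442.0, 62.0], [448.0, 64.0], [454.0, 43.0], [460.0, 36.0], [466.0, 33.0], [472.0, 32.0], [478.0, 34.0], [484.0, 28.0], [526.0, 57.0], [532.0, 49.0], [538.0, 40.0], [544.0, 35.0], [550.0, 32.0], [556.0, 29.0], [562.0, 26.0], [568.0, 29.0]]
 ends [0.4252 0.5711] z 0.1357888046058519
top roof ymin (np.float64(0.0125), 'deg', np.float64(1.24), 'res', np.float64(0.0152)) ymax (np.float64(0.3099), 'deg', np.float64(-6.79), 'res', np.float64(0.0085))
 mouth x (np.float64(0.6407), 'deg', np.float64(-17.16), 'res', np.float64(0.0013))
```

servo_tool --pt "0 -0.002 0 0.01 0 0 0" --pt "0 -0.002 0 0.03 0 0 0" --pt "0 -0.002 0 0.05 0 0 0" --pt "0 -0.002 0 0.065 0 0 0" --pt "0 -0.002 0 0.071 0 0 0" --pt "0 -0.002 0 0.071 0 0 0" --pt "0 -0.002 0 0.071 0 0 0"

```text
clock: 7.25
position: [0.4884, 0.0554, 0.0396]
ee_rot: [0.717, -0.697, 0.0, -0.0]
ft_force: [-0.0, -0.9, -4.2]
grip_width: 0.694
```

```bash
python3 e.py .065
python3 - <<'E'
from h import *
goto([.541,.0557,.038],1.5)
im=cv2.imread('pics/dside.png')
a,_,_=shot('side');cv2.imwrite('pics/e1.png',cv2.resize(a[150:290,180:400],None,fx=3,fy=3))
E
```

```text
side roof ymin (np.float64(0.013), 'deg', np.float64(1.3), 'res', np.float64(0.0182)) ymax (np.float64(0.3027), 'deg', np.float64(1.61), 'res', np.float64(0.0003))
 mouth x (np.float64(0.5909), 'deg', np.float64(-1.86), 'res', np.float64(0.0003))
 lid max [[430.0, 83.0], [436.0, 83.0], [442.0, 82.0], [448.0, 82.0], [454.0, 84.0], [526.0, 78.0], [532.0, 83.0], [538.0, 87.0], [544.0, 86.0], [550.0, 88.0], [556.0, 88.0], [562.0, 87.0], [568.0, 87.0]] 
 lid min [[430.0, 63.0], [436.0, 65.0], [442.0, 66.0], [448.0, 73.0], [454.0, 72.0], [526.0, 64.0], [532.0, 48.0], [538.0, 41.0], [544.0, 38.0], [550.0, 36.0], [556.0, 36.0], [562.0, 31.0], [568.0, 31.0]]
 ends [0.425  0.5713] z 0.0655928888189341
top roof ymin (np.float64(0.0124), 'deg', np.float64(1.25), 'res', np.float64(0.0182)) ymax (np.float64(0.3129), 'deg', np.float64(-9.87), 'res', np.float64(0.0085))
 mouth x (np.float64(0.6011), 'deg', np.float64(-3.97), 'res', np.float64(0.0014))
pos [0.4883 0.0553 0.0396] F [-0.  -0.2 -3.4] grip 0.695 t 7.35
shift [ 0.001  -0.0527  0.0017] turn [-0.06 -0.01  0.06]
```

View pics/e1.png

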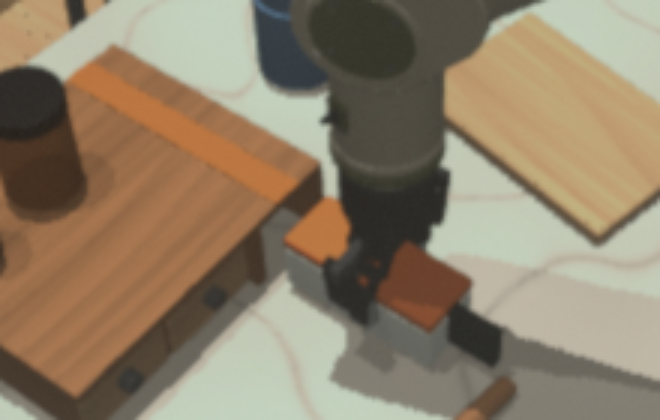

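servo_tool --pt "0 0 -0.001 0.003 0 0 0" --pt "0 0 -0.004 0.003 0 0 0" --pt "0 0 -0.008 0.003 0 0 0" --pt "0 0 -0.012 0.003 0 0 0" --pt "0 0 -0.016 0.003 0 0 0" --pt "0 0 -0.02 0.003 0 0 0" --pt "0 0 -0.024 0.003 0 0 0" --pt "0 0 -0.024 0.003 0 0 0"

```text
clock: 8.4
position: [0.5122, 0.056, 0.036]
ee_rot: [0.717, -0.697, 0.0, -0.0]
ft_force: [-0.2, -0.1, -4.3]
grip_width: 0.696
```

servo_tool --pt "0 0 -0.004 0 0 0 0" --pt "0 0 -0.008 0 0 0 0" --pt "0 0 -0.012 0 0 0 0" --pt "0 0 -0.016 0 0 0 0" --pt "0 0 -0.02 0 0 0 0" --pt "0 0 -0.024 0 0 0 0" --pt "0 0 -0.028 0 0 0 0" --pt "0 0 -0.028 0 0 0 0" --pt "0 0 -0.028 0 0 0 0"

```text
clock: 9.52
position: [0.5398, 0.0567, 0.036]
ee_rot: [0.717, -0.697, -0.0, 0.0]
ft_force: [-0.2, 0.6, -4.3]
grip_width: 0.694
```

servo_tool --pt "0 0 0 0.001 0 0 0" --pt "0 0 0 0.0015 0 0 0" --pt "0 0 0 0.002 0 0 0" --pt "0 0 0 0.002 0 0 0"

```text
clock: 10.02
position: [0.5398, 0.0567, 0.0339]
ee_rot: [0.717, -0.697, 0.0, 0.0]
ft_force: [0.5, -0.0, -3.6]
grip_width: 0.701
```

servo_tool --pt "0 0 0 0.0005 0 0 0" --pt "0 0 0 0.001 0 0 0" --pt "0 0 0 0.001 0 0 0"

```text
clock: 10.4
position: [0.5399, 0.0567, 0.0334]
ee_rot: [0.717, -0.697, 0.0, 0.0]
ft_force: [-4.8, 0.1, 5.6]
grip_width: 0.695
```

servo_tool --pt "0.85 0 0 0 0 0 0" --pt "1 0 0 0 0 0 0" --pt "1 0 0 0 0 0 0" --pt "1 0 0 -0.005 0 0 0" --pt "1 0 0 -0.02 0 0 0" --pt "1 0 0 -0.045 0 0 0" --pt "1 0 0 -0.07 0 0 0" --pt "1 0 0.02 -0.08 0 0 0" --pt "1 0 0.05 -0.08 0 0 0" --pt "1 0 0.08 -0.08 0 0 0" --pt "1 0 0.092 -0.08 0 0 0" --pt "1 0 0.092 -0.08 0 0 0" --pt "1 0 0.092 -0.08 0 0 0"

```text
clock: 12.02
position: [0.449, 0.0543, 0.1135]
ee_rot: [0.717, -0.697, 0.0, -0.001]
ft_force: [0.0, -0.1, 0.4]
grip_width: 1.003
```

```bash
python3 e.py .06
python3 - <<'E'
from h import *
goto([.45,.0543,.038],1.7)
a,P,_=shot('side');cv2.imwrite('pics/f1.png',cv2.resize(a[150:290,180:400],None,fx=3,fy=3))
t=(P[...,2]>.02)&(P[...,2]<.065)&(P[...,0]>.4)&(P[...,0]<.47)&(P[...,1]>.02)&(P[...,1]<.09)&(a.max(-1)<70)
print('tab',t.sum(),rect(P[t]),P[t].min(0),P[t].max(0))
E
```

```text
side roof ymin (np.float64(0.0229), 'deg', np.float64(-11.01), 'res', np.float64(0.033)) ymax (np.float64(0.3021), 'deg', np.float64(1.7), 'res', np.float64(0.0002))
 mouth x (np.float64(0.5913), 'deg', np.float64(-2.08), 'res', np.float64(0.0003))
 lid max [[478.0, 86.0], [484.0, 86.0], [490.0, 85.0], [496.0, 85.0], [502.0, 86.0], [508.0, 86.0], [514.0, 86.0], [520.0, 86.0], [526.0, 87.0], [532.0, 87.0], [538.0, 86.0], [544.0, 88.0], [550.0, 88.0], [556.0, 86.0], [562.0, 87.0], [568.0, 87.0]] 
 lid min [[478.0, 80.0], [484.0, 76.0], [490.0, 71.0], [496.0, 74.0], [502.0, 71.0], [508.0, 67.0], [514.0, 60.0], [520.0, 53.0], [526.0, 45.0], [532.0, 36.0], [538.0, 32.0], [544.0, 30.0], [550.0, 31.0], [556.0, 31.0], [562.0, 32.0], [568.0, 30.0]]
 ends [0.4791 0.5875] z 0.05934204018932898
top roof ymin (np.float64(0.0152), 'deg', np.float64(-2.72), 'res', np.float64(0.0254)) ymax (np.float64(0.3141), 'deg', np.float64(-11.42), 'res', np.float64(0.009))
 mouth x (np.float64(0.5953), 'deg', np.float64(-1.67), 'res', np.float64(0.0002))
 lid max [[508.0, 38.0], [514.0, 39.0], [520.0, 38.0], [526.0, 33.0], [532.0, 44.0], [538.0, 44.0], [544.0, 44.0], [550.0, 43.0], [556.0, 52.0], [562.0, 54.0], [568.0, 57.0]] 
 lid min [[508.0, 28.0], [514.0, 27.0], [520.0, 27.0], [526.0, 27.0], [532.0, 27.0], [538.0, 27.0], [544.0, 27.0], [550.0, 27.0], [556.0, 27.0], [562.0, 30.0], [568.0, 30.0]]
 ends [0.5096 0.5878] z 0.05912758841148458
pos [0.4487 0.0543 0.1131] F [-0.3  0.5 -0.9] grip 1.003 t 12.125
shift [ 0.0001 -0.0013  0.0751] turn [-0.02  0.02 -0.13]
tab 177 (array([448.9,  57. ]), 41.1, 14.3, -2.31) [0.42856847 0.04939297 0.02019407] [0.46959933 0.06396787 0.05944532]
```

View pics/f1.png

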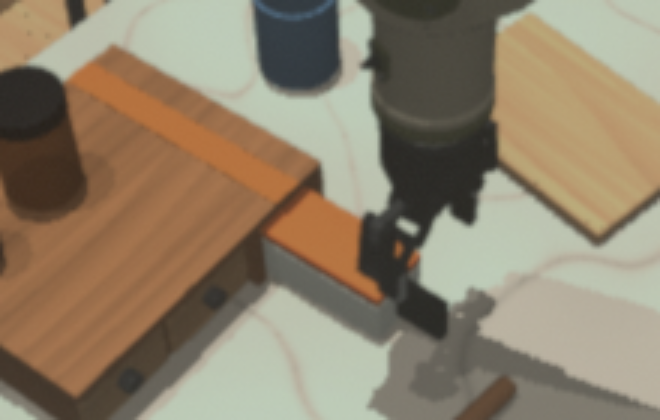

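servo_tool --pt "1 0 0.002 0.015 0 0 0" --pt "1 0 0.003 0.04 0 0 0" --pt "1 0 0.003 0.062 0 0 0" --pt "1 0 0.003 0.073 0 0 0" --pt "1 0 0.003 0.073 0 0 0" --pt "0 0 0.003 0.073 0 0 0" --pt "0 0 0.003 0.073 0 0 0" --pt "0 0 0.003 0.073 0 0 0" --pt "0 0 0.003 0.073 0 0 0" --pt "0 0 0.003 0.073 0 0 0" --pt "0 0 0.003 0.073 0 0 0" --pt "0 0 0.003 0.073 0 0 0" --grip_force 30

```text
clock: 13.68
position: [0.4451, 0.0541, 0.0403]
ee_rot: [0.717, -0.697, 0.0, -0.0]
ft_force: [-1.5, -0.0, 5.5]
grip_width: 0.133
```

servo_tool --pt "0 0 -0.003 0 0 0 0" --pt "0 0 -0.008 0 0 0 0" --pt "0 0 -0.013 0 0 0 0" --pt "0 0 -0.018 0 0 0 0" --pt "0 0 -0.023 0 0 0 0" --pt "0 0 -0.028 0 0 0 0" --pt "0 0 -0.033 0 0 0 0" --pt "0 0 -0.038 0 0 0 0" --pt "0 0 -0.042 0 0 0 0" --pt "0 0 -0.046 0 0 0 0" --pt "0 0 -0.048 0 0 0 0"

```text
clock: 15.05
position: [0.4908, 0.0556, 0.0402]
ee_rot: [0.717, -0.697, -0.001, 0.002]
ft_force: [-17.4, -0.8, 22.3]
grip_width: 0.137
```

servo_tool --pt "0 0 -0.0 -0.001 0 0 0" --pt "0 0 -0.0 -0.001 0 0 0" --pt "0 0 0 -0.001 0 0 0"

```text
clock: 15.42
position: [0.4926, 0.0553, 0.0406]
ee_rot: [0.717, -0.697, -0.0, 0.0]
ft_force: [-0.4, -0.6, -2.4]
grip_width: 0.139
```

servo_tool --pt "0 0 -0.002 0 0 0 0" --pt "0 0 -0.004 0 0 0 0" --pt "0 0 -0.006 0 0 0 0" --pt "0 0 -0.008 0 0 0 0" --pt "0 0 -0.01 0 0 0 0" --pt "0 0 -0.012 0 0 0 0"

```text
clock: 16.18
position: [0.505, 0.0557, 0.041]
ee_rot: [0.717, -0.697, 0.0, 0.0]
ft_force: [0.2, -0.3, -3.3]
grip_width: 0.135
```

servo_tool --pt "0 0 -0.001 0 0 0 0" --pt "0 0 -0.002 0 0 0 0" --pt "0 0 -0.003 0 0 0 0" --pt "0 0 -0.004 0 0 0 0"

```text
clock: 16.68
position: [0.5088, 0.0558, 0.041]
ee_rot: [0.717, -0.697, -0.0, 0.0]
ft_force: [-1.4, -0.9, -3.7]
grip_width: 0.138
```

servo_tool --pt "0 0 -0.001 0 0 0 0" --pt "0 0 -0.002 0 0 0 0" --pt "0 0 -0.003 0 0 0 0"

```text
clock: 17.05
position: [0.5119, 0.0559, 0.041]
ee_rot: [0.717, -0.697, 0.0, 0.0]
ft_force: [0.3, 0.3, -3.5]
grip_width: 0.13
```

servo_tool --pt "0 0 -0.001 0 0 0 0" --pt "0 0 -0.0025 0 0 0 0" --pt "0 0 -0.004 0 0 0 0"

```text
clock: 17.42
position: [0.5159, 0.056, 0.041]
ee_rot: [0.717, -0.697, -0.0, 0.0]
ft_force: [-1.5, -0.7, -4.0]
grip_width: 0.136
```

servo_tool --pt "0 0 -0.001 0 0 0 0" --pt "0 0 -0.0025 0 0 0 0" --pt "0 0 -0.004 0 0 0 0"

```text
clock: 17.8
position: [0.52, 0.0562, 0.041]
ee_rot: [0.717, -0.697, 0.0, 0.0]
ft_force: [-1.5, -0.2, -3.0]
grip_width: 0.136
```

servo_tool --pt "0 0 -0.001 0 0 0 0" --pt "0 0 -0.0025 0 0 0 0" --pt "0 0 -0.004 0 0 0 0"

```text
clock: 18.18
position: [0.5209, 0.0561, 0.0402]
ee_rot: [0.717, -0.697, -0.002, 0.003]
ft_force: [-22.3, -1.6, 10.6]
grip_width: 0.136
```

servo_tool --pt "0 0 0.002 -0.0005 0 0 0" --pt "0 0 0.003 -0.0005 0 0 0" --pt "0 0 0.003 -0.0005 0 0 0"

```text
clock: 18.55
position: [0.5205, 0.0561, 0.0413]
ee_rot: [0.717, -0.697, -0.0, 0.0]
ft_force: [-3.7, 0.1, -3.7]
grip_width: 0.135
```

servo_tool --pt "0 0 -0.001 0 0 0 0" --pt "0 0 -0.002 0 0 0 0" --pt "0 0 -0.002 0 0 0 0"

```text
clock: 18.92
position: [0.5208, 0.056, 0.0407]
ee_rot: [0.717, -0.697, -0.001, 0.002]
ft_force: [-13.3, -0.7, 0.7]
grip_width: 0.133
```

servo_tool --pt "0 0 0.0005 0.0005 0 0 0" --pt "0 0 0.0005 0.001 0 0 0" --pt "0 0 0.0005 0.001 0 0 0" --pt "0.3 0 0.0005 0.001 0 0 0" --pt "0.5 0 0.0005 0.001 0 0 0" --pt "0.5 0 0.0005 0.001 0 0 0" --pt "0.5 0 0.0005 -0.006 0 0 0" --pt "0.5 0 0.0005 -0.03 0 0 0" --pt "0.5 0 0.0005 -0.06 0 0 0" --pt "0.5 0 0.02 -0.09 0 0 0" --pt "0.5 0 0.07 -0.12 0 0 0" --pt "0.5 0 0.12 -0.14 0 0 0" --pt "0.5 0 0.12 -0.14 0 0 0"

```text
clock: 20.55
position: [0.4018, 0.0528, 0.1838]
ee_rot: [0.717, -0.697, 0.003, -0.001]
ft_force: [0.2, 0.1, -0.4]
grip_width: 0.497
```

```bash
python3 e.py .06
python3 - <<'E'
from h import *
goto([.45,.0543,.038],1.7)
a,P,_=shot('side','g_full');cv2.imwrite('pics/g1.png',cv2.resize(a[130:340,180:400],None,fx=2.7,fy=2.7))
E
```

```text
side roof ymin (np.float64(0.0343), 'deg', np.float64(-25.52), 'res', np.float64(0.0391)) ymax (np.float64(0.3026), 'deg', np.float64(1.56), 'res', np.float64(0.0002))
 mouth x (np.float64(0.5893), 'deg', np.float64(-1.19), 'res', np.float64(0.0004))
 lid max [[550.0, 83.0], [556.0, 86.0], [562.0, 86.0], [568.0, 87.0]] 
 lid min [[550.0, 35.0], [556.0, 30.0], [562.0, 32.0], [568.0, 32.0]]
 ends [0.5491 0.5876] z 0.059468671440234155
top roof ymin (np.float64(0.0124), 'deg', np.float64(1.33), 'res', np.float64(0.0182)) ymax (np.float64(0.311), 'deg', np.float64(-7.7), 'res', np.float64(0.0082))
 mouth x (np.float64(0.595), 'deg', np.float64(-1.42), 'res', np.float64(0.0003))
 lid max [[550.0, 77.0], [556.0, 82.0], [562.0, 82.0], [568.0, 83.0]] 
 lid min [[550.0, 41.0], [556.0, 29.0], [562.0, 27.0], [568.0, 27.0]]
 ends [0.5526 0.5873] z 0.05942709307102523
pos [0.4035 0.0528 0.1823] F [0.3 0.7 0.6] grip 0.497 t 20.65
shift [-0.0003 -0.0462  0.1444] turn [-0.14 -0.05 -0.14]
```

View pics/g1.png

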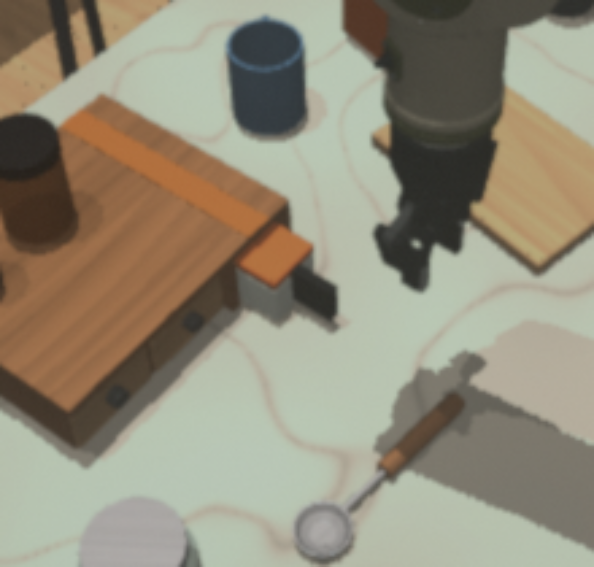

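```bash
python3 -c "
from h import *
print(ticket.hand_in())"
```

```text
the job is handed in; nothing more can be done
None
```

The bin is in the rack bay, pushed in until it came up solid, and released. I handed the job in at about 20.7 s; no verdict is reported.

**What I did:**
- I lifted the bin off the board and put it down level with its nose about 35 mm inside the bay. I let go there, then gripped it again by the black tab.
- I slid it in gently. It stopped dead with the nose about 110 mm in, at about 22 N along the slide. I eased off and pushed again, and it stopped at the same place (within 0.1 mm) at about 13 N. I then released it and backed the arm off.

**Last checks:**
- **Position:** the lid is level at 59 mm. About 40 mm of the body stands out of the bay, in line with the stripe to within a few mm, and it did not visibly spring back.
- **Surroundings:** the gripper is clear and touches nothing. The spoon, mug and jar look undisturbed in the last picture. I did not check the flask and carton again, but the arm passed well clear of them.

**Less certain:**
- **Pad travel:** it can't be read directly. I infer full travel from the firm stop after roughly 12 mm of about 1 N resistance, which is close to the sensor noise.
- **Camera agreement:** the two cameras differ by 3–6 mm on the bay mouth and the bin's rear end.
- **Extra force:** midway through the slide the tool pressed down with about 22 N, giving about 17 N of drag. I raised it 1 mm and the drag disappeared.

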